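# Run the dough sheeter up to full speed on its touch control

### The arm

A 7-joint arm with a two-finger parallel gripper is mounted at the origin on the work surface. World frame = base frame: x ahead of the robot, y to its left, z up, the work surface at z = 0. Lengths are in m, angles in rad, forces in N, time in s.
With the tool pointing down it reaches from about 0.35 to 0.9 m from the base axis. Payload 8.1 kg.
Tool frame: the origin (TCP) lies between the finger pads, 19 mm behind the fingertips; this is the grasp point; z points along the fingers, y is the line along which they close (so a half turn about z gives the same grasp; the last joint's range is limited). The gripper opens to 92 mm and grips with 3 to 60 N. Pads are 19 mm wide; open, the fingers measure 130 mm over their backs; the gripper's body (75 mm by 190 mm) begins 47 mm behind the grasp point.
Start: joints at [-1.272, 0.434, 0.025, 1.573, -0.012, 1.134, -0.075], TCP at [0.244, 0.575, 0.246] pointing down, gripper open.
Joint ranges: [-2.62, 2.62], [-0.44, 2.09], [-1.27, 1.32], [0.08, 2.57], [-1.32, 4.46], [0.12, 2], [-2.74, 2.74]. Speed limits (rad/s): [2.22, 2.22, 3.01, 3.01, 3.14, 3.14, 3.14].

### API

Orientations are given as a unit quaternion [x, y, z, w].
In Python, from plant import r gives the robot as it stands. The module is installed in compiled form; this text tells all that it offers.
- The arm moves only by the tool arm_command, never from a script. Its argument "motion" is a list of rows, each a list of 5 numbers: the shift along the tool's x, y, z in cm, then the turn about the tool's z in degrees, then the closure, from -1 (fully open) to 1 (shut), so that 0 is half open. In form: [[dx, dy, dz, yaw, fingers], ...]. A call has 1 to 10 rows; each row is the pose to reach, as a shift and turn from the pose commanded when the call began, along the tool's axes at that moment; what a row does not reach only later rows make up. A row lasts 1/10 s, in which the tool goes at most 50 mm and 8.59 degrees, less where a joint would pass 70% of its speed; a pose out of reach is approached as far as the arm can. A call with a gripper value outside its range is refused whole. The fingers move at their own pace and stop on an object; "newtons" is the grip in N (left out, the last holds). Time passes only in rows, so rows that repeat a pose let the fingers close. It gives the time, the measured TCP pose, the force, the opening and the grip force at its end, in the units of the state.
- r.get_obs(): the state, without advancing time (a new reading comes with each control period).
- r.grab_frame(name): name is "side" or "top"; returns the picture (400x640x3 uint8, red, green, blue); there is no depth.
- r.camera_params(name): a dict with "intrinsics" (3x3 intrinsics, pixels), "k1" (the pictures are not rectified: a ray, as slopes to the right and down, at radius r is drawn at 1 + k1 r^2 times it, then the intrinsics apply), "position" and "orientation" of the camera in the world. Camera axes: x right, y up, looking along -z (the intrinsics and any distortion apply to the point x, -y, -z); pixel columns grow to the right and rows downward; lengths in m; the calibration is good to about 2 mm. A picture is of the moment at which its call begins. camera_params takes no time and is no camera call.
- r.sign_off(): hands the job in; it is judged then, once.
The state is a dict: "t": time; "joint_pos": joint angles; "joint_velocities": joint speeds; "effort": joint torques, N m; "ee_pos": TCP position; "tcp_rot": TCP orientation; "wrist_force": force on the tool from outside, world axes, zero at the start; "ft_torque": the same for the moment, N m; "finger_gap": finger opening in m; "grasp_force": force on a finger pad.
Only numpy, scipy, OpenCV 4.12 (cv2) and the standard library are available. Lean on these libraries where they do the work, as an engineer would, in place of code of your own. Each camera call takes 0.05 s, during which the arm holds its last target. There are 200 camera calls.

### The job

Bring the dough sheeter up to full speed on its round touch control: with the fingertips pointing down and lightly touching the surface, or no more than a centimetre above it, sweep along the curved row of marks from the shortest mark over every mark in turn to the longest. Finish with the fingertips still held there at the longest mark. Only touch: do not press hard, shove or lift the control, and leave the pastry cutter standing on it and the things around it alone.

Things in the scene. Friction and masses are not known exactly. Their poses are not given: they have to be found in the camera images.
- pad: Touch control of the dough sheeter: loose flat black disc, 250 mm across, 20 mm thick, about 1.5 kg, at any yaw. Origin: centre of its underside, z up. On its smooth top, 8 pale flush bar marks 9 mm wide, pointing at the centre, stand on a circle of radius 85 mm, from +120 degrees (shortest) to -120 degrees (longest) off its x axis, clockwise from above, every 34.3 degrees. No moving parts.
- mark1 (a point): Centre of the shortest bar mark (12 mm long), on the disc's top face 20 mm above the counter; z up. Bars grow 4 mm from mark to mark; a 120 degree gap parts the row's ends. What must follow the row is the point midway between the two fingertips, so keep the fingers shut and pointing straight down.
- mark2 (a point): Centre of the 2nd bar mark (16 mm long), on the disc's top face 20 mm above the counter; z up.
- mark3 (a point): Centre of the 3rd bar mark (20 mm long), on the disc's top face 20 mm above the counter; z up.
- mark4 (a point): Centre of the 4th bar mark (24 mm long), on the disc's top face 20 mm above the counter; z up.
- mark5 (a point): Centre of the 5th bar mark (28 mm long), on the disc's top face 20 mm above the counter; z up.
- mark6 (a point): Centre of the 6th bar mark (32 mm long), on the disc's top face 20 mm above the counter; z up.
- mark7 (a point): Centre of the 7th bar mark (36 mm long), on the disc's top face 20 mm above the counter; z up.
- mark8 (a point): Centre of the longest bar mark (40 mm long), on the disc's top face 20 mm above the counter; z up. The sweep ends here.
- cutter: Bystander: steel ring pastry cutter, 48 mm across, 32 mm tall, standing loose on the disc within about 10 mm of its centre. Origin: centre of its underside.
- jar: Bystander: glass jar with steel lid, 64 mm across, 110 mm tall, upright on the counter to the left (+y) of the disc. Origin: centre of its underside, z up.
- bowl: Bystander: white ceramic bowl, 100 mm across, 45 mm tall, upright on the counter to the left (+y) of the disc. Origin: centre of its underside, z up.
- rolling_pin: Bystander: wooden rolling pin, 56 mm thick, 420 mm long with its handles, lying along its own x axis on the counter to the right (-y) of the disc. Origin: on its underside at mid length.

How it is judged:
By the outcome, as a careful person would: the job done as asked, in the order asked, and still so for the second after the job is handed in, while the arm keeps its last pose, push and grip.
It also fails if it takes over 48 s, if anything falls off the work surface, if the arm or the gripper's body presses on something with over 40 N, if the wrist force passes 120 N, or if a joint passes its speed limit or range.

## Working session

There is one attempt and no reset: what is moved stays moved. The work goes in short steps, Python scripts to look and compute and a tool call to move; the robot and the scene stay as the last step left them, time stands still between calls to the robot, and variables do not carry over. Pictures are saved under pics/ and viewed, at most 10 in all, crops included, and the job is handed in when it is done.

Besides the shell and the picture viewer there is one more tool, called after "Emit:" in YAML: its name, and indented under it one key for each argument. arm_command: Moves the arm, as the interface text tells. Its arguments: {"type":"object","properties":{"motion":{"type":"array"},"newtons":{"type":"number"}},"required":["motion"]}

```bash
mkdir -p pics; python3 - <<'E'
from plant import r
import cv2
for n in("top","side"):
    cv2.imwrite(f"pics/{n}0.png",r.grab_frame(n)[:,:,::-1]); print(r.camera_params(n))
o=r.get_obs(); print(o['t'],o['ee_pos'],o['tcp_rot'],o['finger_gap'])
E
```

```text
{'intrinsics': array([[481.97867115,   0.        , 330.48101415],
       [  0.        , 481.97867115, 196.89864396],
       [  0.        ,   0.        ,   1.        ]]), 'k1': -0.0718067866829061, 'position': array([ 0.4538545 , -0.02690549,  1.40518968]), 'orientation': array([ 0.02736523, -0.0160371 , -0.69933191,  0.71409302])}
{'intrinsics': array([[486.79698603,   0.        , 323.38444863],
       [  0.        , 486.79698603, 200.9123537 ],
       [  0.        ,   0.        ,   1.        ]]), 'k1': 0.03508821759288516, 'position': array([-0.05935016, -1.00664118,  0.69279486]), 'orientation': array([ 0.48291501, -0.14518728, -0.23077041,  0.83214107])}
0.1 [0.244319   0.57479167 0.24483437] [ 1.99607739e-01  9.79875622e-01 -7.13469020e-04 -7.74478827e-05] 0.0914892407834989
```

View pics/top0.png

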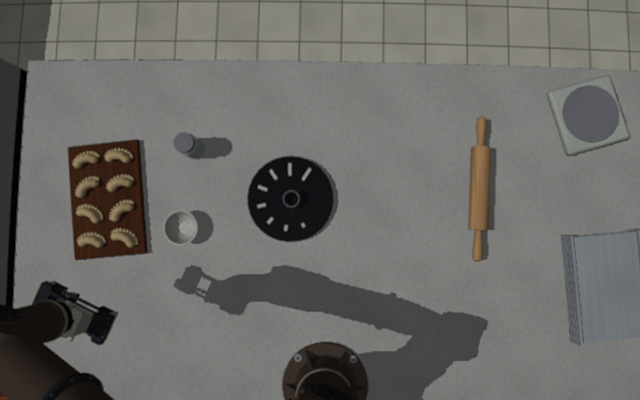

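View pics/side0.png

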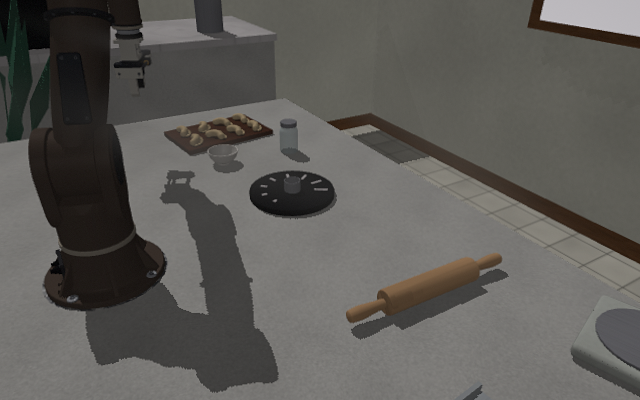

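The top view shows the pad at about (291,199), with the cutter at its centre. The marks run from a small one near (303,225) clockwise to a long one near (310,175). The jar is at (186,144), the bowl at (181,227) and the pin at (480,190).

```bash
cat > h.py <<'E'
import numpy as np, cv2
from plant import r
from scipy.spatial.transform import Rotation as R
def px2w(n,uv,z):
    c=r.camera_params(n);K=c['intrinsics'];d=np.array([c['k1'],0,0,0,0.])
    p=cv2.undistortPoints(np.array(uv,float).reshape(-1,1,2),K,d).reshape(-1,2)
    v=R.from_quat(c['orientation']).apply(np.c_[p[:,0],-p[:,1],-np.ones(len(p))])
    return c['position']+v*((z-c['position'][2])/v[:,2])[:,None]
def w2px(n,P):
    c=r.camera_params(n);q=R.from_quat(c['orientation']).inv().apply(np.array(P)-c['position'])
    return cv2.projectPoints(q*[1,-1,-1],np.zeros(3),np.zeros(3),c['intrinsics'],np.array([c['k1'],0,0,0,0.]))[0].reshape(-1,2)
E
python3 - <<'E'
from h import *
im=cv2.imread("pics/top0.png")
cv2.imwrite("pics/c.png",cv2.resize(im[150:250,240:345],None,fx=6,fy=6,interpolation=cv2.INTER_CUBIC)[:600])
g=cv2.cvtColor(im,cv2.COLOR_BGR2GRAY)
m=np.zeros_like(g);cv2.circle(m,(291,199),38,255,-1)
n,l,s,c=cv2.connectedComponentsWithStats(((g>70)&(m>0)).astype(np.uint8))
for i in range(1,n):
    ys,xs=np.where(l==i);w=g[ys,xs]-20.
    uv=[(xs*w).sum()/w.sum(),(ys*w).sum()/w.sum()]
    print(s[i,4],np.round(uv,1),np.round(px2w("top",[uv],.02)[0],4))
E
```

```text
51 [289.4 168.9] [0.6177 0.1169 0.02  ]
49 [272.9 174.2] [0.6012 0.1643 0.02  ]
54 [305.9 173.8] [0.6042 0.0686 0.02  ]
42 [262.2 187.9] [0.5609 0.1942 0.02  ]
1 [298. 195.] [0.5423 0.09   0.02  ]
36 [261.1 205. ] [0.5111 0.196  0.02  ]
32 [269.7 220. ] [0.4686 0.1698 0.02  ]
20 [302.7 224.7] [0.4571 0.0743 0.02  ]
22 [285.5 227.5] [0.4481 0.1238 0.02  ]
```

View pics/c.png

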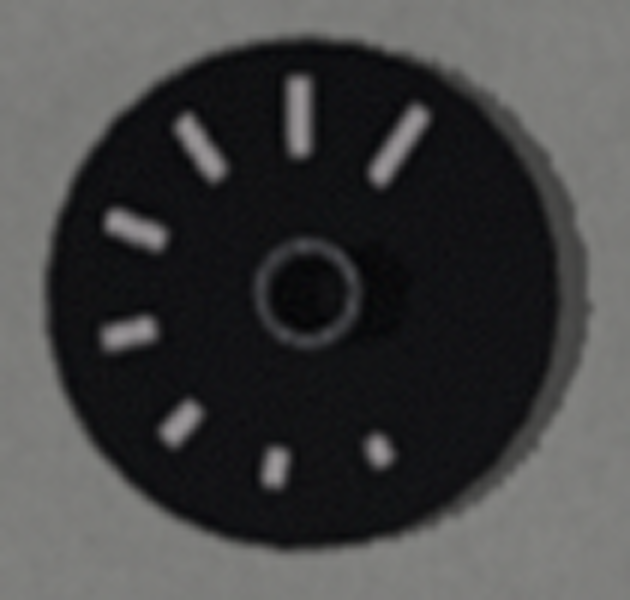

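```bash
cat >> h.py <<'E'
uv=[(302.7,224.7),(285.5,227.5),(269.7,220),(261.1,205),(262.2,187.9),(272.9,174.2),(289.4,168.9),(305.9,173.8)]
W=px2w("top",uv,.02)[:,:2]
from scipy.optimize import least_squares
ang=np.radians(120-240/7*np.arange(8))
def ring(p,a): return p[:2]+.085*np.c_[np.cos(a+p[2]),np.sin(a+p[2])]
fit=least_squares(lambda p:(ring(p,ang)-W).ravel(),[*W.mean(0),np.arctan2(*(W[3]+W[4]-2*W.mean(0))[::-1])])
P=fit.x
def shift(target):
    o=r.get_obs();return R.from_quat(o['tcp_rot']).inv().apply(np.array(target)-o['ee_pos'])*100
E
python3 - <<'E'
from h import *
print(P,np.degrees(P[2]),np.round((ring(P,ang)-W)*1000,1).tolist())
m=ring(P,ang);print(np.round(m,4).tolist())
print(shift([*m[0],.12]), px2w("top",[(186,144)],.11),px2w("top",[(181,227)],.045))
E
```

```text
[0.53259298 0.1140275  1.53003248] 87.66440334226648 [[0.2, 0.2], [0.2, 0.2], [-0.2, -0.2], [-0.4, 0.2], [0.1, -0.2], [-0.1, -0.1], [-0.0, 0.0], [0.2, -0.1]]
[[0.4573, 0.0746], [0.4482, 0.1238], [0.4684, 0.1697], [0.5109, 0.1962], [0.5609, 0.1942], [0.6012, 0.1643], [0.6175, 0.1169], [0.6044, 0.0686]]
[-39.16822644 -37.68704585  12.54252082] [[0.67056909 0.39427135 0.11      ]] [[0.44256788 0.42011908 0.045     ]]
```

Emit:
arm_command:
  motion:
    - [-2,-2,0,0,1]
    - [-5,-5,0,0,1]
    - [-8,-8,0,0,1]
    - [-11,-11,0,0,1]
    - [-14,-14,0,0,1]
    - [-17,-17,0,0,1]
    - [-20,-20,0,0,1]
    - [-23,-23,0,0,1]
    - [-26,-26,0,0,1]
    - [-28,-28,0,0,1]
  newtons: 5

```text
t: 1.1
ee_pos: [0.3932, 0.2049, 0.2454]
tcp_rot: [0.201, 0.98, -0.0, -0.0]
wrist_force: [1.0, -0.3, -0.4]
finger_gap: 0.0165
grasp_force: 0.0
```

Emit:
arm_command:
  motion:
    - [-2,-2,1,0,1]
    - [-4,-4,3,0,1]
    - [-6,-6,6,0,1]
    - [-8,-7,9,0,1]
    - [-10,-8.7,11,0,1]
    - [-11.2,-9.7,12.5,0,1]
    - [-11.2,-9.7,12.5,0,1]
    - [-11.2,-9.7,12.5,0,1]
    - [-11.2,-9.7,12.5,0,1]

```text
t: 2.0
ee_pos: [0.4578, 0.076, 0.1211]
tcp_rot: [0.199, 0.98, 0.0, 0.0]
wrist_force: [0.3, -0.7, -0.1]
finger_gap: 0.0008
grasp_force: 0.0
```

```bash
python3 - <<'E'
from h import *
m=ring(P,ang);o=r.get_obs();print(o['t'],o['ee_pos'],o['tcp_rot'],o['finger_gap'],o['wrist_force'],shift([*m[0],.045]))
im=r.grab_frame("side")[:,:,::-1];tip=o['ee_pos']+R.from_quat(o['tcp_rot']).apply([0,0,.019])
print(w2px("side",[tip,[*m[0],.02],[*m[7],.02]]))
cv2.imwrite("pics/s1.png",cv2.resize(im[80:230,200:400],None,fx=4,fy=4,interpolation=cv2.INTER_CUBIC))
E
```

```text
2.0 [0.45775921 0.07599711 0.12114919] [1.99000038e-01 9.79999360e-01 4.27605497e-04 2.35267119e-04] 0.0008015594997775185 [ 0.25329349 -0.71371741 -0.05773011] [-0.012369   -0.1566976   7.61478002]
[[272.60768467 173.70651154]
 [273.64771102 200.22646368]
 [319.55611533 188.92711728]]
```

View pics/s1.png

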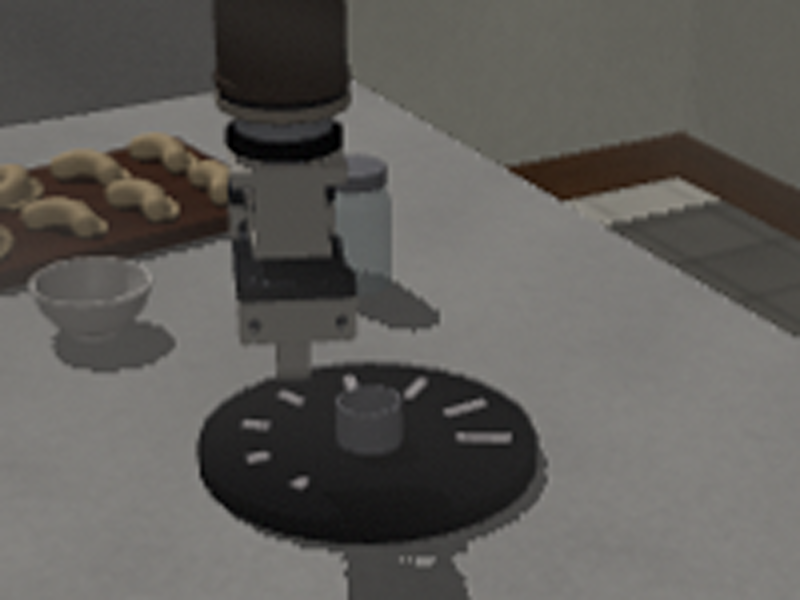

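The side view shows the closed fingertips at crop (293,375), directly above mark1 at (299,483). Both match the projected positions to within about 1 px. I'll go down to about 5 mm above the surface.

Emit:
arm_command:
  motion:
    - [0,-0.1,2,0,1]
    - [0,-0.15,4,0,1]
    - [0,-0.15,5.5,0,1]
    - [0,-0.15,6.5,0,1]
    - [0,-0.15,7.2,0,1]
    - [0,-0.15,7.7,0,1]
    - [0,-0.15,7.7,0,1]
    - [0,-0.15,7.7,0,1]
    - [0,-0.15,7.7,0,1]
    - [0,-0.15,7.7,0,1]

```text
t: 3.05
ee_pos: [0.4575, 0.0736, 0.0439]
tcp_rot: [0.2, 0.98, 0.0, 0.0]
wrist_force: [-0.3, -0.5, 1.0]
finger_gap: 0.0007
grasp_force: 0.0
```

```bash
python3 - <<'E'
from h import *
o=r.get_obs();m=ring(P,ang);print(o['t'],o['ee_pos'],o['wrist_force'])
a=np.radians(120-240/7/5*np.arange(36))
S=np.array([shift([*p,.044]) for p in ring(P,a)])
S0=S[0];print("err",S0)
for k in (0,9,18,27):   # shifts within each 9..10-row call, from that call's start
    print((S[k+1:k+10]-(S[k] if k else 0*S0))[:,:2].round(2).tolist())
E
```

```text
3.05 [0.4574537  0.07361012 0.04390098] [-0.30691762 -0.46506697  1.0345699 ]
err [ 0.05049042  0.08204531 -0.0098852 ]
[[0.8, 0.77], [1.46, 1.55], [2.02, 2.39], [2.48, 3.3], [2.82, 4.26], [3.05, 5.25], [3.16, 6.26], [3.14, 7.28], [3.01, 8.28]]
[[-0.25, 0.98], [-0.62, 1.93], [-1.1, 2.83], [-1.69, 3.66], [-2.36, 4.42], [-3.13, 5.09], [-3.97, 5.66], [-4.87, 6.13], [-5.82, 6.49]]
[[-0.99, 0.24], [-2.0, 0.37], [-3.01, 0.37], [-4.02, 0.25], [-5.01, 0.01], [-5.96, -0.34], [-6.87, -0.81], [-7.71, -1.38], [-8.48, -2.05]]
[[-0.68, -0.75], [-1.27, -1.58], [-1.75, -2.48], [-2.13, -3.42], [-2.38, -4.41], [-2.52, -5.41], [-2.54, -6.43], [-2.44, -7.44]]
```

Emit:
arm_command:
  motion:
    - [0.8,0.77,0,0,1]
    - [1.46,1.55,0,0,1]
    - [2.02,2.39,0,0,1]
    - [2.48,3.3,0,0,1]
    - [2.82,4.26,0,0,1]
    - [3.05,5.25,0,0,1]
    - [3.16,6.26,0,0,1]
    - [3.14,7.28,0,0,1]
    - [3.0,8.28,0,0,1]
    - [3.0,8.28,0,0,1]

```text
t: 4.05
ee_pos: [0.4631, 0.163, 0.0436]
tcp_rot: [0.199, 0.98, 0.0, 0.001]
wrist_force: [-0.4, 0.2, 0.2]
finger_gap: 0.0004
grasp_force: 0.0
```

```bash
python3 - <<'E'
from h import *
o=r.get_obs();a=np.radians(120-240/7/5*9);t=ring(P,a)[0] 
print(o['ee_pos'],o['wrist_force'],shift([*t,.044]),np.linalg.norm(o['ee_pos'][:2]-P[:2]))
E
```

```text
[0.46311655 0.16304215 0.04358592] [-0.43829859  0.22399518  0.15036399] [ 0.03202405 -0.16794823 -0.04162775] 0.08502594083607483
```

Emit:
arm_command:
  motion:
    - [-0.25,0.9,0,0,1]
    - [-0.62,1.85,0,0,1]
    - [-1.1,2.75,0,0,1]
    - [-1.69,3.58,0,0,1]
    - [-2.36,4.32,0,0,1]
    - [-3.13,5.0,0,0,1]
    - [-3.97,5.57,0,0,1]
    - [-4.87,6.04,0,0,1]
    - [-5.82,6.4,0,0,1]
    - [-5.82,6.4,0,0,1]

```text
t: 5.05
ee_pos: [0.5424, 0.1971, 0.0436]
tcp_rot: [0.2, 0.98, 0.0, 0.001]
wrist_force: [0.9, -0.2, 0.3]
finger_gap: 0.0004
grasp_force: 0.0
```

```bash
python3 - <<'E'
from h import *
o=r.get_obs();a=np.radians(120-240/7/5*18);t=ring(P,a)[0] 
print(o['ee_pos'],o['wrist_force'],shift([*t,.044]),np.linalg.norm(o['ee_pos'][:2]-P[:2]))
im=r.grab_frame("top")[:,:,::-1]
cv2.imwrite("pics/t2.png",cv2.resize(im[140:260,220:360],None,fx=5,fy=5,interpolation=cv2.INTER_CUBIC))
E
```

```text
[0.54237932 0.19706167 0.04361033] [ 0.89117302 -0.21751885  0.26595263] [ 0.17512814  0.09230179 -0.03916832] 0.08360888564851221
```

View pics/t2.png

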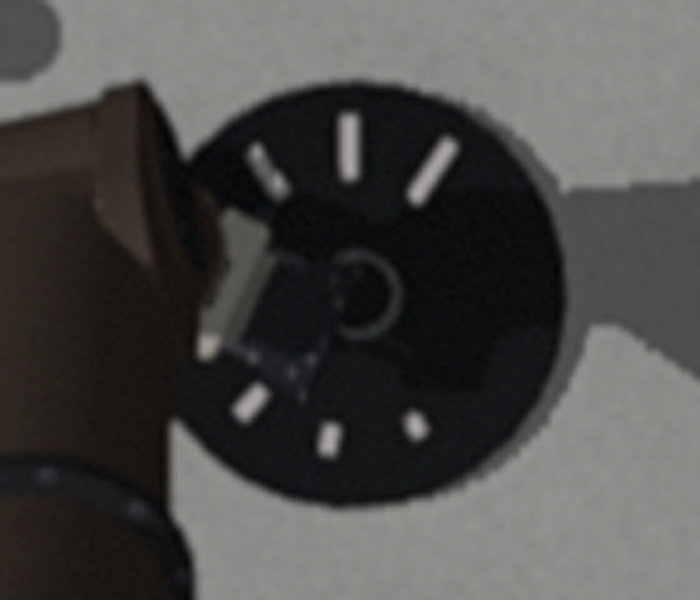

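The pad and cutter haven't moved: mark1 and mark8 are at the same pixels as before, and so is the cutter's right edge at about 300 px. The rest of the sweep can go on.

Emit:
arm_command:
  motion:
    - [-0.9,0.3,0,0,1]
    - [-1.9,0.44,0,0,1]
    - [-2.9,0.44,0,0,1]
    - [-3.9,0.32,0,0,1]
    - [-4.9,0.08,0,0,1]
    - [-5.85,-0.26,0,0,1]
    - [-6.75,-0.73,0,0,1]
    - [-7.6,-1.3,0,0,1]
    - [-8.37,-1.97,0,0,1]
    - [-8.37,-1.97,0,0,1]

```text
t: 6.1
ee_pos: [0.6106, 0.1443, 0.0436]
tcp_rot: [0.201, 0.98, -0.0, 0.0]
wrist_force: [-0.3, -0.9, 0.3]
finger_gap: 0.0003
grasp_force: 0.0
```

```bash
python3 - <<'E'
from h import *
o=r.get_obs();a=np.radians(120-240/7/5*np.arange(27,36))
print(o['ee_pos'],o['wrist_force'],np.linalg.norm(o['ee_pos'][:2]-P[:2]))
print([shift([*t,.044]).round(2).tolist() for t in ring(P,a)])
E
```

```text
[0.61060633 0.14428703 0.04361219] [-0.2541952  -0.94746052  0.275511  ] 0.08367628779470948
[[0.04, 0.23, -0.04], [-0.64, -0.52, -0.04], [-1.23, -1.35, -0.04], [-1.71, -2.24, -0.04], [-2.09, -3.19, -0.03], [-2.35, -4.17, -0.03], [-2.49, -5.18, -0.03], [-2.51, -6.19, -0.03], [-2.41, -7.21, -0.03]]
```

Emit:
arm_command:
  motion:
    - [-0.64,-0.52,0,0,1]
    - [-1.23,-1.35,0,0,1]
    - [-1.71,-2.24,0,0,1]
    - [-2.09,-3.19,0,0,1]
    - [-2.35,-4.17,0,0,1]
    - [-2.49,-5.18,0,0,1]
    - [-2.51,-6.19,0,0,1]
    - [-2.41,-7.21,0,0,1]
    - [-2.41,-7.21,0,0,1]
    - [-2.41,-7.21,0,0,1]

```text
t: 7.1
ee_pos: [0.6038, 0.071, 0.0437]
tcp_rot: [0.2, 0.98, 0.0, 0.0]
wrist_force: [0.2, 0.3, -0.4]
finger_gap: 0.0005
grasp_force: 0.0
```

```bash
python3 - <<'E'
from h import *
m=ring(P,ang);o=r.get_obs();print(o['ee_pos'],o['wrist_force'],shift([*m[7],.044]))
im=r.grab_frame("side")[:,:,::-1]
cv2.imwrite("pics/s3.png",cv2.resize(im[80:230,200:400],None,fx=4,fy=4,interpolation=cv2.INTER_CUBIC))
E
```

```text
[0.60379092 0.07104683 0.04366943] [ 0.21923723  0.31197107 -0.43795024] [-0.15435988 -0.20426232 -0.03313904]
```

View pics/s3.png

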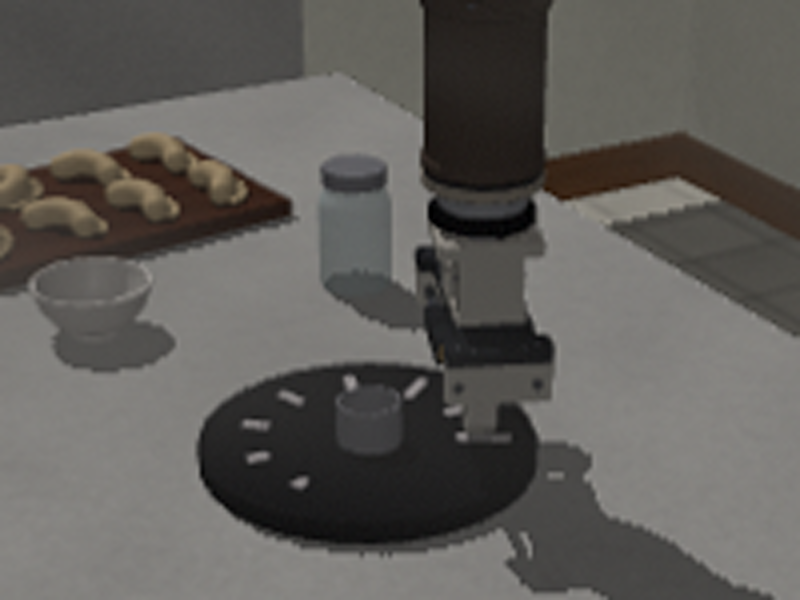

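The fingertips, at crop (483,432), are just above mark8 at (484,437). Nothing else has moved. I'll trim the last 2 mm and hold there.

Emit:
arm_command:
  motion:
    - [-0.1,-0.2,0,0,1]
    - [-0.1,-0.2,0,0,1]
    - [-0.1,-0.2,0,0,1]
    - [-0.1,-0.2,0,0,1]

```text
t: 7.55
ee_pos: [0.604, 0.0689, 0.0435]
tcp_rot: [0.199, 0.98, 0.0, -0.0]
wrist_force: [0.5, 0.1, 0.0]
finger_gap: 0.0004
grasp_force: 0.0
```

```bash
python3 - <<'E'
from h import *
print(shift([*ring(P,ang)[7],.044])); print(r.sign_off())
E
```

```text
[-0.05080414 -0.01993719 -0.05133783]
the job is handed in; nothing more can be done
None
```

I swept the closed fingertips from mark1 through to mark8, about 5 mm above the disc and without touching it, and handed the job in at about 7.6 s with them held within 1 mm of mark8; nothing else moved.

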